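Seat a dowel blank against the length stop of a V-rail

ROBOT

A 6-joint arm with a two-finger parallel gripper is mounted at the origin on a cart in front of the work surface, level with it; the furniture and walls round the work are solid. World frame = base frame: x ahead of the robot, y to its left, z up, the work surface at z = 0. Lengths are in m, angles in rad, forces in N, time in s.
With the tool pointing down it reaches from about 0.35 to 0.85 m from the base axis. Payload 8.1 kg.
Tool frame: the origin (TCP) lies midway between the tips of the shut fingers; the grasp point (between the pads) lies 19 mm behind it; z points along the fingers, y is the line along which they close (so a half turn about z gives the same grasp; the last joint's range is limited). The gripper opens to 85 mm and grips with 20 to 120 N. Pads are 22 mm wide; open, the fingers measure 114 mm over their backs; the gripper's body (76 mm by 85 mm) begins 54 mm behind the grasp point. The pads swing forward as they close: fully open they stand 13 mm farther back than shut.
Start: joints at [1.179, 0.13, 1.488, -0, 1.523, -0.085], TCP at [0.181, 0.572, 0.231] pointing down, gripper open.
Joint ranges: [-2.96, 2.96], [-0.89, 2.26], [0.02, 2.5], [-1.34, 4.48], [0, 2.73], [-2.66, 2.66]. Speed limits (rad/s): [2.39, 2.39, 2.79, 3.14, 3.14, 3.14].

INTERFACE

Orientations are given as a unit quaternion [w, x, y, z].
In Python, from plant import robot, viewer, order gives the robot as it stands.
- The arm moves only by the tool play_rows, never from a script. Its argument "commands" is a list of rows, each an object of numbers: "rx", "ry", "rz": the turn, a rotation vector about the tool's x, y, z in rad; "tx", "ty", "tz": the shift along the tool's x, y, z in m; "hand": the finger opening in m, from 0 to 0.0854. A call has 1 to 8 rows; each row shifts and turns the commanded pose from where the row before left it, along the tool's axes as they then stand; what a row does not reach is not made up. A row lasts 1/10 s, in which the tool goes at most 50 mm and 8.59 degrees, less where a joint would pass 70% of its speed; a pose out of reach is approached as far as the arm can. A call is refused whole if a number of a shift passes 0.05 or a number of a turn 0.15, either way. A call with a gripper value outside its range is refused whole. The fingers move at their own pace and stop on an object; the grip force is fixed at half the most. Time passes only in rows, so rows that do not move let the fingers close. It gives the time, the measured TCP pose, the force, the opening and the grip force at its end, in the units of the state.
- robot.read_state(): the state, without advancing time (a new reading comes with each control period).
- viewer.snapshot(name): name is "scene" or "top" or "wrist"; returns the picture (400x640x3 uint8, blue, green, red); there is no depth.
- viewer.camera_params(name): a dict with "intrinsics" (3x3 intrinsics, pixels), "T" (4x4, takes a point from camera to world coordinates). Camera axes: x right, y down, z forward; pixel columns grow to the right and rows downward; lengths in m; the calibration is good to about 2 mm. A picture is of the moment at which its call begins: read the wrist's pose just before it. camera_params takes no time and is no camera call; for the wrist camera it gives the pose at the moment of the call.
- order.job_done(): hands the job in; it is judged then, once.
The state is a dict: "time_s": time; "joint_positions": joint angles; "qvel": joint speeds; "joint_torque": joint torques, N m; "position": TCP position; "tcp_rot": TCP orientation; "wrist_force": force on the tool from outside, world axes, zero at the start; "moment": the same for the moment, N m; "gripper_width": finger opening in m; "grasp_force": force on a finger pad.
Only numpy, scipy, OpenCV 4.12 (cv2) and the standard library are available. Lean on these libraries where they do the work, as an engineer would, in place of code of your own. Each camera call takes 0.05 s, during which the arm holds its last target. There are 200 camera calls.

TASK

Take the wooden dowel from its rest and lay it in the V-rail of the length jig, behind the black bridge. Then slide it along the groove, under the bridge, until its end meets the hard steel button of the blue stop: press it home with a light, steady touch for half a second, and do not ram it, for that spoils the stop's setting. Leave the dowel lying in the groove with its end against the button and the feeler pin pushed in, and leave the other things on the table alone.

Things in the scene. Friction and masses are not known exactly. Their poses are not given: they have to be found in the camera images.
- dowel_center (a point): Centre of the loose light-brown wooden dowel: a plain round rod, 32 mm diameter, 200 mm long, 0.13 to 0.22 kg. Its own x axis runs along the rod; both ends are alike. It starts level on the wooden rest, axis 59 mm above the table.
- dowel_rest: Fixed wooden rest for the dowel: base board 150x70x10 mm and two V-notched cradles, each 16 mm thick, centred 62 mm either side of the middle (free gap 108 mm between them, 49 mm of height under the dowel's axis to the base board; beneath the dowel the cradles are narrower than it). Origin: middle of the underside; its x axis runs along the dowel.
- v_jig: Fixed length jig: plywood base 330x84x12 mm with an aluminium 90-degree V-rail along its x axis from x = -150 to +100 mm. Groove bottom 40, rail edges 53 mm above the table; rail at most 30 mm wide, narrower than the dowel, so fingers holding the dowel pass beside it. A dowel in the groove has its axis 62.6 mm up, at y = 0. Stop at the +x end. Origin: middle of the underside.
- bridge (a point): Black steel bridge over the V-rail, under which the dowel must be slid: this point lies on the groove's axis in the middle of the bridge, at x = 72 mm of the jig. The bridge is 22 mm long (along the groove), 72 mm wide, its posts 52 mm apart inside, underside 90 mm and top with screw heads 103 mm above the table.
- groove_axis (a point): Point on the axis of a dowel lying in the groove, at x = -60 mm of the jig, 62.6 mm above the table: a dowel laid with its centre here has its leading end 21 mm short of the bridge. x axis along the groove towards the stop, z up.
- feeler (a joint): Brass feeler pin, 6 mm across, in the middle of the stop's steel button, on the groove's axis. 0: it stands 6 mm out of the button; it gives way along the groove (under 0.4 N) as the dowel's end meets it, and reads 0.006 m when the dowel's end is on the button; it stays in as long as the dowel lies there. Readings are noisy.
- length_stop: Blue stop block, fixed beyond the bridge, front face at x = 140 mm of the jig, top knob 96 mm up. A locked steel spindle along the groove's axis carries a hard 20 mm button, whose face stands 10 to 30 mm in front of the block, set anew each time and not measured: feel for it. Touch it with 2 to 6 N; over 15 N is ramming. The dowel's drag in the groove is about 1 to 2 N. Origin: below the front face.
- dowel: The same dowel as a body; origin at its centre.
- clay_mug: Bystander, to be left alone: brown clay mug, 83 mm wide, 94 mm tall. Origin: middle of its underside.
- rib: Bystander, to be left alone: flat wooden rib, 79x99x8 mm. Origin: middle of its underside.
- loop_tool: Bystander, to be left alone: wooden-handled loop tool, 174 mm long, 13 mm high. Origin: middle of its underside.
- brush: Bystander, to be left alone: paint brush with wooden handle, 212 mm long, 13 mm high. Origin: middle of its underside.
- red_tape: Bystander, to be left alone: red tape roll, 91 mm diameter, 24 mm high. Origin: middle of its underside.
- bone_scraper: Bystander, to be left alone: pale flat scraper, 151x57x9 mm. Origin: middle of its underside.
Not all that is in view belongs to the job. Of the things that look like the dowel, the larger one is meant.

How it is judged:
On the way, in this order (a step that is already met when the one before it is completed fails the run):
1. the dowel lies in the groove of the V-rail, its leading end behind the bridge (y of dowel_center in the frame of groove_axis between -0.0035 and 0.0035 m and z of dowel_center in the frame of groove_axis between -0.0035 and 0.0035 m and angle between the x axis of dowel_center and the x axis of groove_axis, either way round below 0.04 rad and x of dowel_center in the frame of bridge between -0.22 and -0.108 m), for 0.15 s.
2. lying in the groove, the dowel's end is pressed lightly (1 to 15 N) against the stop's button (y of dowel_center in the frame of groove_axis between -0.0035 and 0.0035 m and z of dowel_center in the frame of groove_axis between -0.0035 and 0.0035 m and angle between the x axis of dowel_center and the x axis of groove_axis, either way round below 0.04 rad and contact force between dowel and length_stop between 1 and 15 N), for 0.25 s.
At the end, for the whole second after the job is handed in: The dowel lies at rest in the V-groove (axis within 3.5 mm sideways and in height and 0.04 rad of the groove's axis), under the bridge, with its end within 1.5 mm of the stop's button (feeler pin pushed in at least 4.5 of its 6 mm) (y of dowel_center in the frame of groove_axis between -0.0035 and 0.0035 m and z of dowel_center in the frame of groove_axis between -0.0035 and 0.0035 m and angle between the x axis of dowel_center and the x axis of groove_axis, either way round below 0.04 rad and value of joint feeler above 0.0045 m and x of dowel_center in the frame of bridge above -0.08 m and linear speed of dowel below 0.01 m/s); the robot touches nothing.
It fails at once if the dowel rammed against the stop (over 15 N) (contact force between dowel and length_stop above 15 N).
It fails at once if a bystander moved by more than 20 mm (distance of any of clay_mug, rib, loop_tool, brush, red_tape, bone_scraper from where it was at the start of the episode above 0.02 m).
It also fails if it takes over 58 s, if anything falls off the work surface, if the arm or the gripper's body presses on something with over 40 N, if the wrist force passes 120 N, or if a joint passes its speed limit or range.

## Working session

There is one attempt and no reset: what is moved stays moved. The work goes in short steps, Python scripts to look and compute and a tool call to move; the robot and the scene stay as the last step left them, time stands still between calls to the robot, and variables do not carry over. Pictures are saved under pics/ and viewed, at most 10 in all, crops included, and the job is handed in when it is done.

Besides the shell and the picture viewer there is one more tool, called by a JSON object that holds its "method" and its "body", one argument or row to a line. play_rows: Moves the arm, as the interface text tells. Its arguments: {"type":"object","properties":{"commands":{"type":"array","items":{"type":"object","properties":{"rx":{"type":"number"},"ry":{"type":"number"},"rz":{"type":"number"},"tx":{"type":"number"},"ty":{"type":"number"},"tz":{"type":"number"},"hand":{"type":"number"}}}}},"required":["commands"]}

```bash
mkdir -p pics; python3 - <<'E'
from plant import robot, viewer, order
import cv2,numpy as np
for n in("scene","top"):
    im=viewer.snapshot(n); cv2.imwrite(f"pics/{n}0.png",im)
    p=viewer.camera_params(n); print(n,np.round(p["intrinsics"],1).tolist(),np.round(p["T"],4).tolist())
s=robot.read_state(); print(s)
E
```

```text
scene [[409.3, 0.0, 319.2], [0.0, 409.3, 203.3], [0.0, 0.0, 1.0]] [[0.6872, -0.4472, 0.5725, -0.1677], [-0.7264, -0.4172, 0.5461, -0.7448], [-0.0053, -0.7912, -0.6116, 0.8273], [0.0, 0.0, 0.0, 1.0]]
top [[474.9, 0.0, 315.1], [0.0, 474.9, 196.3], [0.0, 0.0, 1.0]] [[0.0276, -0.9918, 0.1246, 0.395], [-0.9994, -0.03, -0.0169, -0.0497], [0.0205, -0.1241, -0.9921, 1.4842], [0.0, 0.0, 0.0, 1.0]]
{'time_s': 0.1, 'joint_positions': array([ 1.17859368e+00,  1.31065785e-01,  1.48916340e+00, -2.01937533e-05,
        1.52297639e+00, -8.54063960e-02]), 'qvel': array([-0.00012321,  0.00052356, -0.00237185,  0.00098447, -0.00192913,
       -0.00020739]), 'joint_torque': array([ 1.61020813e-03, -5.70957720e+01, -5.01939690e+01, -6.96659208e-05,
        8.24944640e-03, -3.01557179e-05]), 'position': array([0.18100866, 0.57154125, 0.23036501]), 'tcp_rot': array([-1.80962562e-04,  1.52796696e-01,  9.88257314e-01, -7.85960397e-04]), 'wrist_force': array([ 0.26802282,  0.00870385, -0.01205918]), 'moment': array([0.03503926, 0.00532837, 0.00226792]), 'grasp_force': 0.0, 'gripper_width': 0.08552191690686894}
```

View pics/top0.png

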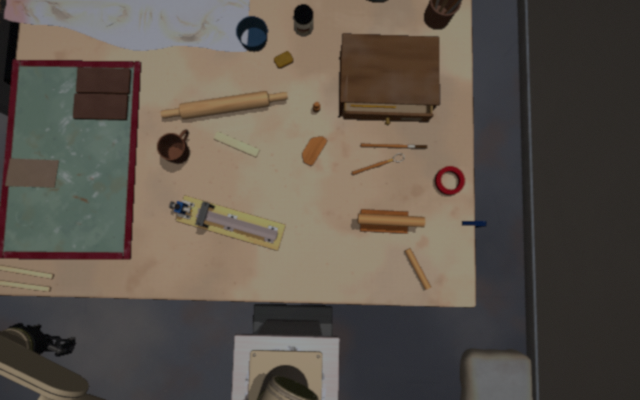

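View pics/scene0.png

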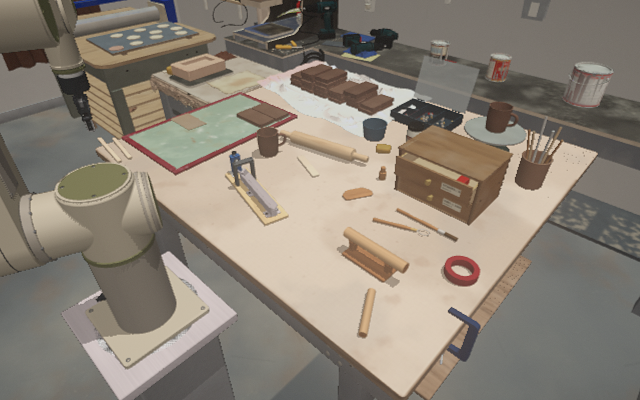

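The top view shows three rods. One lies on the wooden rest at about (391,220), a thinner one lies loose on the table at (417,269), and a rolling pin with handles is at (225,105). The rod on the V-cradle rest is the larger plain one, so it is the dowel. The jig is at (230,222), with the blue stop at its left end, around (180,208). I'll confirm with an enlarged crop.

```bash
python3 - <<'E'
import cv2,numpy as np
im=cv2.imread("pics/top0.png")
a=cv2.resize(im[190:255,165:295],None,fx=5,fy=5,interpolation=cv2.INTER_CUBIC)
b=cv2.resize(im[195:245,345:445],None,fx=5,fy=5,interpolation=cv2.INTER_CUBIC)
o=np.zeros((575,650,3),np.uint8);o[:325]=a;o[325:,:500]=b
for x in range(0,650,50):
    cv2.line(o,(x,0),(x,6),(0,0,255),1); cv2.line(o,(x,325),(x,331),(0,0,255),1)
for y in range(0,575,50): cv2.line(o,(0,y),(6,y),(0,0,255),1)
cv2.imwrite("pics/crop.png",o)
E
```

```text
(no output)
```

View pics/crop.png

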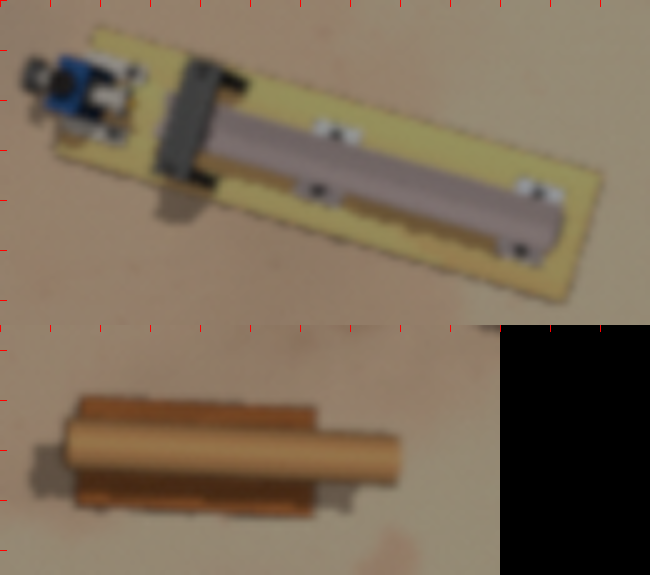

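The crop shows the dowel as a plain rod on the two-cradle rest, ends at crop (69,444) and (399,461). The jig base corners are at (97,28), (602,172), (567,302) and (55,157). The bridge is at about (187,120) and the stop is on the left. I'll compute poses next.

```bash
cat >h.py <<'E'
from plant import robot, viewer, order
import cv2,numpy as np
from scipy.spatial.transform import Rotation as R
def ray(name,uv,z,p=None):
    p=p or viewer.camera_params(name);K,T=p["intrinsics"],p["T"]
    d=T[:3,:3]@np.linalg.solve(K,[uv[0],uv[1],1.]);o=T[:3,3]
    return o+d*(z-o[2])/d[2]
def proj(name,X,p=None):
    p=p or viewer.camera_params(name);K,T=p["intrinsics"],p["T"]
    c=K@(T[:3,:3].T@(np.array(X)-T[:3,3]));return c[:2]/c[2]
def rot(s): q=s["tcp_rot"];return R.from_quat([q[1],q[2],q[3],q[0]])
E
python3 - <<'E'
from h import *
D=[ray("top",(345+x/5,195+(y-325)/5),.059) for x,y in[(69,444),(399,461)]]
J=[ray("top",(165+x/5,190+y/5),.012) for x,y in[(97,28),(602,172),(567,302),(55,157)]]
d=D[0]-D[1];print("dowel",D,(D[0]+D[1])/2,np.linalg.norm(d),np.arctan2(d[1],d[0]))
J=np.array(J);print(J.round(4),J.mean(0));v=(J[0]+J[3]-J[1]-J[2])/2;print(np.linalg.norm(v),np.arctan2(v[1],v[0]),np.linalg.norm(J[0]-J[3]))
b=ray("top",(165+187/5,190+120/5),.103);print("bridge",b)
a=ray("top",(165+560/5,190+223/5),.05);e=ray("top",(165+215/5,190+130/5),.053);w=e-a;print("rail",a,e,np.arctan2(w[1],w[0]))
s=robot.read_state();print(rot(s).as_matrix().round(3))
E
```

```text
dowel [array([ 0.5097155 , -0.20743251,  0.059     ]), array([ 0.50526835, -0.40717252,  0.059     ])] [ 0.50749193 -0.30730252  0.059     ] 0.19978951094843583 1.5485352701579869
[[0.5699 0.3314 0.012 ]
 [0.4895 0.0148 0.012 ]
 [0.4089 0.0335 0.012 ]
 [0.4889 0.3522 0.012 ]] [0.48928304 0.18299744 0.012     ]
0.32761940142917984 1.3234021831113678 0.08354666550464082
bridge [0.50683674 0.25257458 0.103     ]
rail [0.45560845 0.03732436 0.05      ] [0.50535096 0.24641385 0.053     ] 1.3372373695599342
[[-0.953  0.302 -0.001]
 [ 0.302  0.953 -0.001]
 [ 0.    -0.002 -1.   ]]
```

{"method": "play_rows", "body": {
  "commands": [
    {"rz": 0.143},
    {"rz": 0.143},
    {"rz": 0.143},
    {"rz": 0.143},
    {"rz": 0.143},
    {"rz": 0.143},
    {"rz": 0.143},
    {"rz": 0.143}
  ]
}}

```text
invalid input at $.commands[0]: expected keys rx, ry, rz, tx, ty, tz, hand
```

{"method": "play_rows", "body": {
  "commands": [
    {"rz": 0.142},
    {"tx": -0.035,"ty": 0.03},
    {"tx": -0.035,"ty": 0.03},
    {"tx": -0.035,"ty": 0.03},
    {"tx": -0.035,"ty": 0.03},
    {"tx": -0.035,"ty": 0.03},
    {"tx": -0.035,"ty": 0.03},
    {"tx": -0.035,"ty": 0.03}
  ]
}}

```text
invalid input at $.commands[0]: expected keys rx, ry, rz, tx, ty, tz, hand
```

{"method": "play_rows", "body": {
  "commands": [
    {"tx": -0.035,"ty": 0.03},
    {"tx": -0.035,"ty": 0.03},
    {"tx": -0.035,"ty": 0.03},
    {"tx": -0.035,"ty": 0.03},
    {"tx": -0.048},
    {"tx": -0.048},
    {"tx": -0.048},
    {"tx": -0.048}
  ]
}}

```text
invalid input at $.commands[0]: expected keys rx, ry, rz, tx, ty, tz, hand
```

{"method": "play_rows", "body": {
  "commands": [
    {"tx": -0.048},
    {"tx": -0.048},
    {"tx": -0.048},
    {"tx": -0.048},
    {"tx": -0.048},
    {"tx": -0.04},
    {},
    {}
  ]
}}

```text
invalid input at $.commands[0]: expected keys rx, ry, rz, tx, ty, tz, hand
```

```bash
python3 - <<'E'
from h import *
s=robot.read_state();p=viewer.camera_params("wrist");im=viewer.snapshot("wrist");cv2.imwrite("pics/w1.png",im)
np.savez("w1.npz",K=p["intrinsics"],T=p["T"])
print(s["time_s"],s["position"],rot(s).as_matrix().round(4),s["joint_positions"].round(2))
print([proj("wrist",x,p).round(1) for x in([.5097,-.2074,.059],[.5053,-.4072,.059])])
C=[ray("top",(345+x/5,195+(y-325)/5),.01) for x,y in[(78,398),(316,406),(314,516),(76,507)]];print(np.mean(C,0))
E
```

```text
0.1 [0.18100866 0.57154125 0.23036501] [[-9.533e-01  3.020e-01 -6.000e-04]
 [ 3.020e-01  9.533e-01 -1.500e-03]
 [ 1.000e-04 -1.600e-03 -1.000e+00]] [ 1.18  0.13  1.49 -0.    1.52 -0.09]
[array([-101.2,  537.3]), array([-209.3,  560.8])]
[ 0.5081119  -0.29237035  0.01      ]
```

View pics/w1.png

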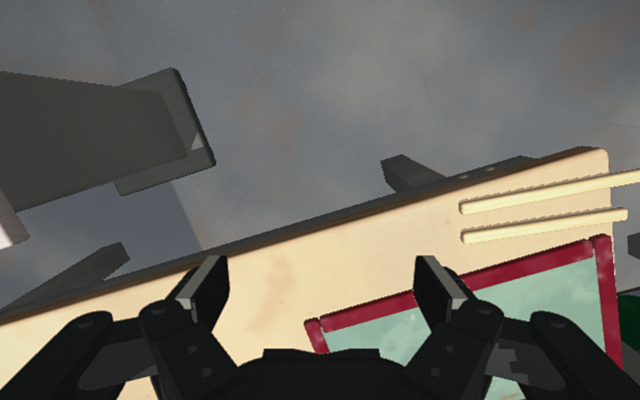

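All seven keys are required in every row; nothing moved, and the picture only shows the start view over the table edge. Resending with full rows.

{"method": "play_rows", "body": {
  "commands": [
    {"rx": 0,"ry": 0,"rz": 0.143,"tx": 0,"ty": 0,"tz": 0,"hand": 0.085},
    {"rx": 0,"ry": 0,"rz": 0.143,"tx": 0,"ty": 0,"tz": 0,"hand": 0.085},
    {"rx": 0,"ry": 0,"rz": 0.143,"tx": 0,"ty": 0,"tz": 0,"hand": 0.085},
    {"rx": 0,"ry": 0,"rz": 0.143,"tx": 0,"ty": 0,"tz": 0,"hand": 0.085},
    {"rx": 0,"ry": 0,"rz": 0.143,"tx": 0,"ty": 0,"tz": 0,"hand": 0.085},
    {"rx": 0,"ry": 0,"rz": 0.143,"tx": 0,"ty": 0,"tz": 0,"hand": 0.085},
    {"rx": 0,"ry": 0,"rz": 0.143,"tx": 0,"ty": 0,"tz": 0,"hand": 0.085},
    {"rx": 0,"ry": 0,"rz": 0.143,"tx": 0,"ty": 0,"tz": 0,"hand": 0.085}
  ]
}}

```text
time_s: 0.95
position: [0.1811, 0.5718, 0.2308]
tcp_rot: [0.0, 0.666, 0.746, -0.0]
wrist_force: [-0.2, 0.4, -0.0]
gripper_width: 0.0852
grasp_force: 0.0
```

{"method": "play_rows", "body": {
  "commands": [
    {"rx": 0,"ry": 0,"rz": 0.142,"tx": 0,"ty": 0,"tz": 0,"hand": 0.085},
    {"rx": 0,"ry": 0,"rz": 0,"tx": -0.035,"ty": 0.03,"tz": 0,"hand": 0.085},
    {"rx": 0,"ry": 0,"rz": 0,"tx": -0.035,"ty": 0.03,"tz": 0,"hand": 0.085},
    {"rx": 0,"ry": 0,"rz": 0,"tx": -0.035,"ty": 0.03,"tz": 0,"hand": 0.085},
    {"rx": 0,"ry": 0,"rz": 0,"tx": -0.035,"ty": 0.03,"tz": 0,"hand": 0.085},
    {"rx": 0,"ry": 0,"rz": 0,"tx": -0.035,"ty": 0.03,"tz": 0,"hand": 0.085},
    {"rx": 0,"ry": 0,"rz": 0,"tx": -0.035,"ty": 0.03,"tz": 0,"hand": 0.085},
    {"rx": 0,"ry": 0,"rz": 0,"tx": -0.035,"ty": 0.03,"tz": 0,"hand": 0.085}
  ]
}}

```text
time_s: 1.75
position: [0.3865, 0.3208, 0.2312]
tcp_rot: [-0.0, 0.715, 0.699, -0.0]
wrist_force: [2.0, 0.0, -0.1]
gripper_width: 0.0852
grasp_force: 0.0
```

{"method": "play_rows", "body": {
  "commands": [
    {"rx": 0,"ry": 0,"rz": 0,"tx": -0.035,"ty": 0.03,"tz": 0,"hand": 0.085},
    {"rx": 0,"ry": 0,"rz": 0,"tx": -0.035,"ty": 0.03,"tz": 0,"hand": 0.085},
    {"rx": 0,"ry": 0,"rz": 0,"tx": -0.035,"ty": 0.03,"tz": 0,"hand": 0.085},
    {"rx": 0,"ry": 0,"rz": 0,"tx": -0.035,"ty": 0.03,"tz": 0,"hand": 0.085},
    {"rx": 0,"ry": 0,"rz": 0,"tx": -0.048,"ty": 0,"tz": 0,"hand": 0.085},
    {"rx": 0,"ry": 0,"rz": 0,"tx": -0.048,"ty": 0,"tz": 0,"hand": 0.085},
    {"rx": 0,"ry": 0,"rz": 0,"tx": -0.048,"ty": 0,"tz": 0,"hand": 0.085},
    {"rx": 0,"ry": 0,"rz": 0,"tx": -0.048,"ty": 0,"tz": 0,"hand": 0.085}
  ]
}}

```text
time_s: 2.55
position: [0.4979, -0.0139, 0.231]
tcp_rot: [-0.0, 0.715, 0.699, -0.0]
wrist_force: [0.5, -0.1, -0.0]
gripper_width: 0.0852
grasp_force: 0.0
```

{"method": "play_rows", "body": {
  "commands": [
    {"rx": 0,"ry": 0,"rz": 0,"tx": -0.048,"ty": 0,"tz": 0,"hand": 0.085},
    {"rx": 0,"ry": 0,"rz": 0,"tx": -0.048,"ty": 0,"tz": 0,"hand": 0.085},
    {"rx": 0,"ry": 0,"rz": 0,"tx": -0.048,"ty": 0,"tz": 0,"hand": 0.085},
    {"rx": 0,"ry": 0,"rz": 0,"tx": -0.048,"ty": 0,"tz": 0,"hand": 0.085},
    {"rx": 0,"ry": 0,"rz": 0,"tx": -0.048,"ty": 0,"tz": 0,"hand": 0.085},
    {"rx": 0,"ry": 0,"rz": 0,"tx": -0.048,"ty": 0,"tz": 0,"hand": 0.085},
    {"rx": 0,"ry": 0,"rz": 0,"tx": 0,"ty": 0,"tz": 0,"hand": 0.085},
    {"rx": 0,"ry": 0,"rz": 0,"tx": 0,"ty": 0,"tz": 0,"hand": 0.085}
  ]
}}

```text
time_s: 3.35
position: [0.4914, -0.301, 0.2305]
tcp_rot: [-0.001, 0.716, 0.698, -0.0]
wrist_force: [-0.0, -0.1, -1.0]
gripper_width: 0.0852
grasp_force: 0.0
```

```bash
python3 - <<'E'
from h import *
s=robot.read_state();p=viewer.camera_params("wrist");im=viewer.snapshot("wrist");cv2.imwrite("pics/w2.png",im)
np.savez("w2.npz",K=p["intrinsics"],T=p["T"])
print(s["time_s"],s["position"],rot(s).as_matrix().round(4),s["joint_positions"].round(2))
print([proj("wrist",x,p).round(1) for x in([.5097,-.2074,.059],[.5053,-.4072,.059])])
E
```

```text
3.35 [ 0.49143883 -0.30096275  0.23050778] [[ 0.0245  0.9997 -0.0011]
 [ 0.9997 -0.0245  0.0011]
 [ 0.0011 -0.0011 -1.    ]] [-0.64  0.07  1.56  0.    1.52 -0.61]
[array([338.2,  88.5]), array([336.1, 277.4])]
```

View pics/w2.png

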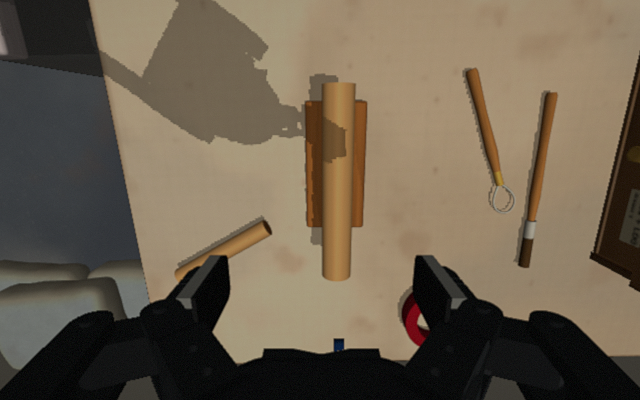

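The wrist view shows the dowel's ends at (338,84) and (337,277), which agrees with my projection. The thin decoy is at (225,250). Next: shift 16 mm along tool y, descend 194 mm and close.

{"method": "play_rows", "body": {
  "commands": [
    {"rx": 0,"ry": 0,"rz": 0,"tx": 0,"ty": 0.016,"tz": 0,"hand": 0.085},
    {"rx": 0,"ry": 0,"rz": 0,"tx": 0,"ty": 0,"tz": 0.045,"hand": 0.085},
    {"rx": 0,"ry": 0,"rz": 0,"tx": 0,"ty": 0,"tz": 0.045,"hand": 0.085},
    {"rx": 0,"ry": 0,"rz": 0,"tx": 0,"ty": 0,"tz": 0.04,"hand": 0.085},
    {"rx": 0,"ry": 0,"rz": 0,"tx": 0,"ty": 0,"tz": 0.03,"hand": 0.085},
    {"rx": 0,"ry": 0,"rz": 0,"tx": 0,"ty": 0,"tz": 0.02,"hand": 0.085},
    {"rx": 0,"ry": 0,"rz": 0,"tx": 0,"ty": 0,"tz": 0.014,"hand": 0.085},
    {"rx": 0,"ry": 0,"rz": 0,"tx": 0,"ty": 0,"tz": 0,"hand": 0.085}
  ]
}}

```text
time_s: 4.2
position: [0.5071, -0.2983, 0.0353]
tcp_rot: [-0.002, 0.714, 0.7, -0.0]
wrist_force: [-0.3, -0.1, -0.4]
gripper_width: 0.0849
grasp_force: 0.0
```

{"method": "play_rows", "body": {
  "commands": [
    {"rx": 0,"ry": 0,"rz": 0,"tx": 0,"ty": 0,"tz": 0,"hand": 0.04},
    {"rx": 0,"ry": 0,"rz": 0,"tx": 0,"ty": 0,"tz": 0,"hand": 0.04},
    {"rx": 0,"ry": 0,"rz": 0,"tx": 0,"ty": 0,"tz": 0,"hand": 0.036},
    {"rx": 0,"ry": 0,"rz": 0,"tx": 0,"ty": 0,"tz": 0,"hand": 0.034},
    {"rx": 0,"ry": 0,"rz": 0,"tx": 0,"ty": 0,"tz": 0,"hand": 0.02},
    {"rx": 0,"ry": 0,"rz": 0,"tx": 0,"ty": 0,"tz": 0,"hand": 0.02},
    {"rx": 0,"ry": 0,"rz": 0,"tx": 0,"ty": 0,"tz": 0,"hand": 0.02},
    {"rx": 0,"ry": 0,"rz": 0,"tx": 0,"ty": 0,"tz": 0,"hand": 0.02}
  ]
}}

```text
time_s: 5.0
position: [0.5079, -0.3009, 0.0386]
tcp_rot: [0.0, 0.715, 0.699, -0.0]
wrist_force: [-5.5, 1.9, 8.5]
gripper_width: 0.0304
grasp_force: 58.7
```

{"method": "play_rows", "body": {
  "commands": [
    {"rx": 0,"ry": 0,"rz": 0,"tx": 0,"ty": 0,"tz": -0.01,"hand": 0.02},
    {"rx": 0,"ry": 0,"rz": 0,"tx": 0,"ty": 0,"tz": -0.03,"hand": 0.02},
    {"rx": 0,"ry": 0,"rz": 0,"tx": 0,"ty": 0,"tz": -0.03,"hand": 0.02},
    {"rx": 0,"ry": 0,"rz": 0,"tx": 0,"ty": 0,"tz": -0.03,"hand": 0.02},
    {"rx": 0,"ry": 0,"rz": 0.111,"tx": 0,"ty": 0,"tz": -0.01,"hand": 0.02},
    {"rx": 0,"ry": 0,"rz": 0.111,"tx": 0,"ty": 0,"tz": 0,"hand": 0.02},
    {"rx": 0,"ry": 0,"rz": 0,"tx": 0.03,"ty": -0.0137,"tz": 0,"hand": 0.02},
    {"rx": 0,"ry": 0,"rz": 0,"tx": 0.04,"ty": -0.0137,"tz": 0,"hand": 0.02}
  ]
}}

```text
time_s: 5.8
position: [0.498, -0.2265, 0.1478]
tcp_rot: [0.0, 0.789, 0.615, 0.0]
wrist_force: [0.4, 0.7, -1.4]
gripper_width: 0.0307
grasp_force: 59.9
```

{"method": "play_rows", "body": {
  "commands": [
    {"rx": 0,"ry": 0,"rz": 0,"tx": 0.042,"ty": -0.0137,"tz": 0,"hand": 0.02},
    {"rx": 0,"ry": 0,"rz": 0,"tx": 0.042,"ty": -0.0137,"tz": 0,"hand": 0.02},
    {"rx": 0,"ry": 0,"rz": 0,"tx": 0.042,"ty": -0.0137,"tz": 0,"hand": 0.02},
    {"rx": 0,"ry": 0,"rz": 0,"tx": 0.042,"ty": -0.0137,"tz": 0,"hand": 0.02},
    {"rx": 0,"ry": 0,"rz": 0,"tx": 0.042,"ty": -0.0137,"tz": 0,"hand": 0.02},
    {"rx": 0,"ry": 0,"rz": 0,"tx": 0.042,"ty": -0.0137,"tz": 0,"hand": 0.02},
    {"rx": 0,"ry": 0,"rz": 0,"tx": 0,"ty": 0,"tz": 0,"hand": 0.02},
    {"rx": 0,"ry": 0,"rz": 0,"tx": 0,"ty": 0,"tz": 0,"hand": 0.02}
  ]
}}

```text
time_s: 6.6
position: [0.4794, 0.0395, 0.1477]
tcp_rot: [0.0, 0.787, 0.617, 0.0]
wrist_force: [-0.1, -0.4, -2.4]
gripper_width: 0.0305
grasp_force: 59.9
```

```bash
python3 - <<'E'
from h import *
s=robot.read_state();p=viewer.camera_params("wrist");im=viewer.snapshot("wrist");cv2.imwrite("pics/w3.png",im)
np.savez("w3.npz",K=p["intrinsics"],T=p["T"])
x=rot(s).as_matrix()[:,0]
print(s["time_s"],s["position"],np.arctan2(x[1],x[0]),s["wrist_force"],s["gripper_width"],s["moment"])
c=np.array([.4893,.183]);u=np.array([np.cos(1.3234),np.sin(1.3234)])
n=np.array([-u[1],u[0]])
for a,b,z in[(72,0,103),(-150,0,40),(165,42,12),(165,-42,12),(-165,42,12),(-165,-42,12)]:
    q=c+u*a/1e3+n*b/1e3;print(a,b,proj("wrist",[q[0],q[1],z/1e3],p).round(1))
E
```

```text
6.6 [0.47940788 0.03947657 0.1477014 ] 1.3296785498982873 [-0.10140472 -0.40051149 -2.44203421] 0.03050153064039521 [ 0.00715997  0.01362792 -0.04360429]
72 0 [ 267.7 -217.1]
-150 0 [290.9 211.6]
165 42 [ 219.6 -266.5]
165 -42 [ 349.5 -265.4]
-165 42 [249.3 217.6]
-165 -42 [338.6 218. ]
```

View pics/w3.png

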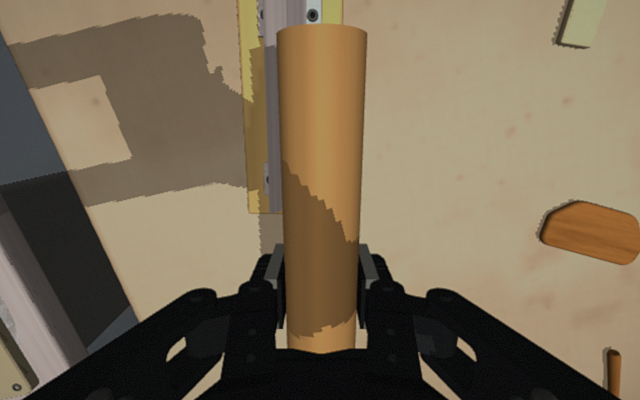

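The wrist view shows the dowel held straight, and the near-left corner of the jig base at (248,212), within about 5 mm of the prediction. Moving over the groove and lowering.

{"method": "play_rows", "body": {
  "commands": [
    {"rx": 0,"ry": 0,"rz": 0,"tx": 0.043,"ty": -0.0125,"tz": 0,"hand": 0.02},
    {"rx": 0,"ry": 0,"rz": 0,"tx": 0.043,"ty": -0.0125,"tz": 0,"hand": 0.02},
    {"rx": 0,"ry": 0,"rz": 0,"tx": 0,"ty": 0,"tz": 0.02,"hand": 0.02},
    {"rx": 0,"ry": 0,"rz": 0,"tx": 0,"ty": 0,"tz": 0.03,"hand": 0.02},
    {"rx": 0,"ry": 0,"rz": 0,"tx": 0,"ty": 0,"tz": 0.02,"hand": 0.02},
    {"rx": 0,"ry": 0,"rz": 0,"tx": 0,"ty": 0,"tz": 0.015,"hand": 0.02},
    {"rx": 0,"ry": 0,"rz": 0,"tx": 0,"ty": 0,"tz": 0,"hand": 0.02},
    {"rx": 0,"ry": 0,"rz": 0,"tx": 0,"ty": 0,"tz": 0,"hand": 0.02}
  ]
}}

```text
time_s: 7.45
position: [0.4763, 0.1269, 0.0626]
tcp_rot: [-0.0, 0.788, 0.615, -0.0]
wrist_force: [0.0, -0.3, -1.7]
gripper_width: 0.0305
grasp_force: 60.0
```

```bash
python3 - <<'E'
from h import *
s=robot.read_state();x=rot(s).as_matrix()[:,0]
print(s["time_s"],s["position"],np.arctan2(x[1],x[0]),s["wrist_force"],s["moment"])
a=viewer.snapshot("scene");b=viewer.snapshot("top")
A=cv2.resize(a[120:240,190:320],None,fx=3,fy=3,interpolation=cv2.INTER_CUBIC)
B=cv2.resize(b[175:265,165:295],None,fx=3,fy=4/3*3*1.0,interpolation=cv2.INTER_CUBIC)
cv2.imwrite("pics/c4.png",np.hstack([A,B]))
E
```

```text
7.45 [0.47634608 0.12691795 0.06256922] 1.325046848252502 [ 0.03687787 -0.26184106 -1.6503494 ] [ 0.04445568 -0.03504867  0.00505964]
```

View pics/c4.png

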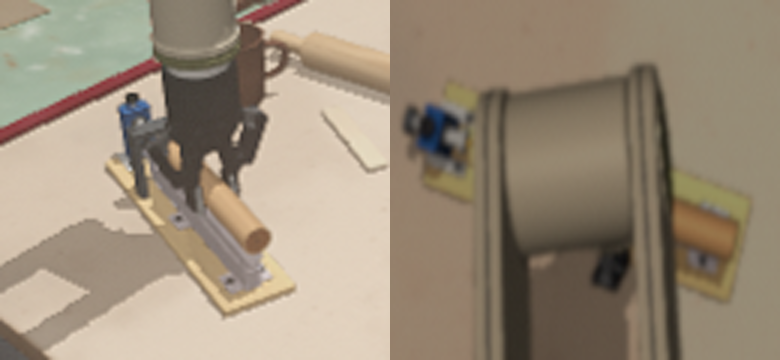

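The dowel hangs directly above the rail, behind the bridge. Lowering it into the groove.

{"method": "play_rows", "body": {
  "commands": [
    {"rx": 0,"ry": 0,"rz": 0,"tx": 0,"ty": 0,"tz": 0.008,"hand": 0.02},
    {"rx": 0,"ry": 0,"rz": 0,"tx": 0,"ty": 0,"tz": 0.005,"hand": 0.02},
    {"rx": 0,"ry": 0,"rz": 0,"tx": 0,"ty": 0,"tz": 0.003,"hand": 0.02},
    {"rx": 0,"ry": 0,"rz": 0,"tx": 0,"ty": 0,"tz": 0.002,"hand": 0.02},
    {"rx": 0,"ry": 0,"rz": 0,"tx": 0,"ty": 0,"tz": 0.0,"hand": 0.02},
    {"rx": 0,"ry": 0,"rz": 0,"tx": 0,"ty": 0,"tz": 0,"hand": 0.02}
  ]
}}

```text
time_s: 8.15
position: [0.4757, 0.128, 0.0441]
tcp_rot: [-0.0, 0.788, 0.616, -0.0]
wrist_force: [-0.8, -0.3, -1.9]
gripper_width: 0.0305
grasp_force: 62.4
```

{"method": "play_rows", "body": {
  "commands": [
    {"rx": 0,"ry": 0,"rz": 0,"tx": 0,"ty": 0,"tz": 0.001,"hand": 0.02},
    {"rx": 0,"ry": 0,"rz": 0,"tx": 0,"ty": 0,"tz": 0.001,"hand": 0.02},
    {"rx": 0,"ry": 0,"rz": 0,"tx": 0,"ty": 0,"tz": 0,"hand": 0.02},
    {"rx": 0,"ry": 0,"rz": 0,"tx": 0,"ty": 0,"tz": 0,"hand": 0.02}
  ]
}}

```text
time_s: 8.55
position: [0.4759, 0.1281, 0.0436]
tcp_rot: [-0.0, 0.788, 0.616, -0.0]
wrist_force: [-11.2, -1.3, 13.9]
gripper_width: 0.0303
grasp_force: 64.3
```

{"method": "play_rows", "body": {
  "commands": [
    {"rx": 0,"ry": 0,"rz": 0,"tx": 0,"ty": -0.001,"tz": 0,"hand": 0.02},
    {"rx": 0,"ry": 0,"rz": 0,"tx": 0,"ty": 0,"tz": 0,"hand": 0.02},
    {"rx": 0,"ry": 0,"rz": 0,"tx": 0,"ty": 0,"tz": 0,"hand": 0.02}
  ]
}}

```text
time_s: 8.85
position: [0.4756, 0.1283, 0.0433]
tcp_rot: [0.0, 0.788, 0.616, 0.0]
wrist_force: [-5.2, -0.5, 8.6]
gripper_width: 0.0302
grasp_force: 63.1
```

{"method": "play_rows", "body": {
  "commands": [
    {"rx": 0,"ry": 0,"rz": 0,"tx": 0,"ty": -0.001,"tz": 0,"hand": 0.02},
    {"rx": 0,"ry": 0,"rz": 0,"tx": 0,"ty": 0,"tz": 0,"hand": 0.02},
    {"rx": 0,"ry": 0,"rz": 0,"tx": 0,"ty": 0,"tz": 0,"hand": 0.02}
  ]
}}

```text
time_s: 9.15
position: [0.4751, 0.1285, 0.043]
tcp_rot: [0.001, 0.788, 0.616, 0.001]
wrist_force: [0.9, -1.2, 4.4]
gripper_width: 0.0304
grasp_force: 63.0
```

Seated: the lateral force is about zero with 4 N down. Releasing, rising and looking.

{"method": "play_rows", "body": {
  "commands": [
    {"rx": 0,"ry": 0,"rz": 0,"tx": 0,"ty": 0,"tz": 0,"hand": 0.05},
    {"rx": 0,"ry": 0,"rz": 0,"tx": 0,"ty": 0,"tz": 0,"hand": 0.06},
    {"rx": 0,"ry": 0,"rz": 0,"tx": 0,"ty": 0,"tz": 0,"hand": 0.06},
    {"rx": 0,"ry": 0,"rz": 0,"tx": 0,"ty": 0,"tz": -0.02,"hand": 0.06},
    {"rx": 0,"ry": 0,"rz": 0,"tx": 0,"ty": 0,"tz": -0.04,"hand": 0.06},
    {"rx": 0,"ry": 0,"rz": 0,"tx": 0,"ty": 0,"tz": -0.045,"hand": 0.06},
    {"rx": 0,"ry": 0,"rz": 0,"tx": -0.04,"ty": 0,"tz": -0.02,"hand": 0.06},
    {"rx": 0,"ry": 0,"rz": 0,"tx": -0.04,"ty": 0,"tz": 0,"hand": 0.06}
  ]
}}

```text
time_s: 9.95
position: [0.457, 0.0508, 0.1716]
tcp_rot: [0.002, 0.787, 0.617, 0.003]
wrist_force: [1.3, -0.5, -0.0]
gripper_width: 0.0599
grasp_force: 0.0
```

{"method": "play_rows", "body": {
  "commands": [
    {"rx": 0,"ry": 0,"rz": 0,"tx": -0.04,"ty": 0,"tz": 0,"hand": 0},
    {"rx": 0,"ry": 0,"rz": 0,"tx": 0,"ty": 0,"tz": 0,"hand": 0},
    {"rx": 0,"ry": 0,"rz": 0,"tx": 0,"ty": 0,"tz": 0,"hand": 0}
  ]
}}

```text
time_s: 10.25
position: [0.4449, 0.0114, 0.1672]
tcp_rot: [-0.0, 0.789, 0.615, 0.0]
wrist_force: [0.9, -0.3, 0.1]
gripper_width: 0.0169
grasp_force: 0.0
```

```bash
python3 - <<'E'
from h import *
s=robot.read_state();p=viewer.camera_params("wrist");im=viewer.snapshot("wrist");cv2.imwrite("pics/w5.png",im)
np.savez("w5.npz",K=p["intrinsics"],T=p["T"])
x=rot(s).as_matrix()[:,0]
print(s["time_s"],s["position"],np.arctan2(x[1],x[0]),s["wrist_force"],s["gripper_width"])
E
```

```text
10.25 [0.44490095 0.01143972 0.16718816] 1.3244185835793914 [ 0.89939676 -0.3357208   0.10555702] 0.016934636370308752
```

View pics/w5.png

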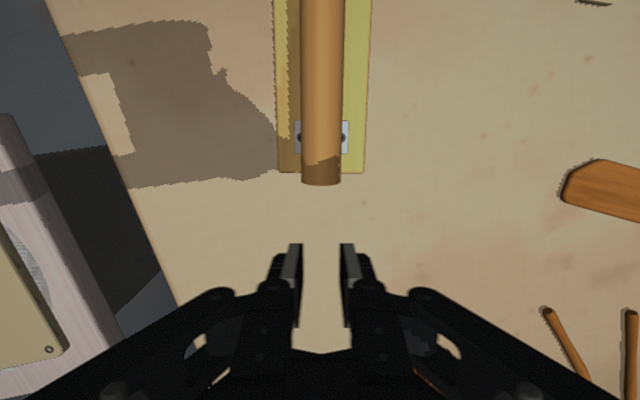

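```bash
python3 - <<'E'
from h import *
d=np.load("w5.npz");p={"intrinsics":d["K"],"T":d["T"]}
for z in(.0466,.0626,.0786): print(z,proj("wrist",[.449,.0257,z],p).round(1),[ray("wrist",(321,r),z,p).round(4) for r in(160,184)])
C=[ray("wrist",q,.012,p) for q in((279,172),(365,173),(273,0),(371,0))];print(np.round(C,4))
v=(C[2]+C[3]-C[0]-C[1])/2;print(np.arctan2(v[1],v[0]))
A=[ray("wrist",q,.07,p) for q in((321,150),(323,0))];v=A[1]-A[0];print(A,np.arctan2(v[1],v[0]))
m=(C[0]+C[1])/2;g=np.array([np.cos(1.3235),np.sin(1.3235),0]);print("jig centre",m+.165*g)
E
```

```text
0.0466 [322.  181.5] [array([0.4527, 0.0439, 0.0466]), array([0.4476, 0.0238, 0.0466])]
0.0626 [322.1 185.6] [array([0.4532, 0.0461, 0.0626]), array([0.4485, 0.0272, 0.0626])]
0.0786 [322.2 190.3] [array([0.4538, 0.0483, 0.0786]), array([0.4493, 0.0307, 0.0786])]
[[0.4093 0.0378 0.012 ]
 [0.4896 0.0165 0.012 ]
 [0.4453 0.1786 0.012 ]
 [0.5247 0.1586 0.012 ]]
1.3248343805873248
[array([0.45533772, 0.05451255, 0.07      ]), array([0.48111738, 0.15125432, 0.07      ])] 1.3103690981740432
jig centre [0.48987704 0.18710546 0.012     ]
```

Jig centre refines to (0.4897, 0.1865), yaw 1.324. The dowel lies centred in the groove at about jig x = -65 mm, with its rear end at (321,182) in the picture. Going behind the rear end with the fingers shut, to push.

{"method": "play_rows", "body": {
  "commands": [
    {"rx": 0,"ry": 0,"rz": 0,"tx": -0.02,"ty": 0,"tz": 0,"hand": 0},
    {"rx": 0,"ry": 0,"rz": 0,"tx": 0,"ty": 0,"tz": 0.035,"hand": 0},
    {"rx": 0,"ry": 0,"rz": 0,"tx": 0,"ty": 0,"tz": 0.035,"hand": 0},
    {"rx": 0,"ry": 0,"rz": 0,"tx": 0,"ty": 0,"tz": 0.025,"hand": 0},
    {"rx": 0,"ry": 0,"rz": 0,"tx": 0,"ty": 0,"tz": 0.015,"hand": 0},
    {"rx": 0,"ry": 0,"rz": 0,"tx": 0,"ty": 0,"tz": 0,"hand": 0},
    {"rx": 0,"ry": 0,"rz": 0,"tx": 0,"ty": 0,"tz": 0,"hand": 0}
  ]
}}

```text
time_s: 11.0
position: [0.4403, -0.0065, 0.0574]
tcp_rot: [-0.0, 0.787, 0.616, -0.0]
wrist_force: [1.0, 0.1, -0.3]
gripper_width: 0.0002
grasp_force: 0.0
```

{"method": "play_rows", "body": {
  "commands": [
    {"rx": 0,"ry": 0,"rz": 0,"tx": 0.005,"ty": 0,"tz": 0,"hand": 0},
    {"rx": 0,"ry": 0,"rz": 0,"tx": 0.005,"ty": 0,"tz": 0,"hand": 0},
    {"rx": 0,"ry": 0,"rz": 0,"tx": 0.005,"ty": 0,"tz": 0,"hand": 0},
    {"rx": 0,"ry": 0,"rz": 0,"tx": 0.003,"ty": 0,"tz": 0,"hand": 0},
    {"rx": 0,"ry": 0,"rz": 0,"tx": 0,"ty": 0,"tz": 0,"hand": 0},
    {"rx": 0,"ry": 0,"rz": 0,"tx": 0,"ty": 0,"tz": 0,"hand": 0}
  ]
}}

```text
time_s: 11.6
position: [0.4446, 0.0102, 0.0574]
tcp_rot: [0.0, 0.788, 0.616, -0.0]
wrist_force: [0.1, 0.4, -0.9]
gripper_width: -0.0003
grasp_force: 0.0
```

{"method": "play_rows", "body": {
  "commands": [
    {"rx": 0,"ry": 0,"rz": 0,"tx": 0.003,"ty": 0,"tz": 0,"hand": 0},
    {"rx": 0,"ry": 0,"rz": 0,"tx": 0.003,"ty": 0,"tz": 0,"hand": 0},
    {"rx": 0,"ry": 0,"rz": 0,"tx": 0.003,"ty": 0,"tz": 0,"hand": 0},
    {"rx": 0,"ry": 0,"rz": 0,"tx": 0.003,"ty": 0,"tz": 0,"hand": 0},
    {"rx": 0,"ry": 0,"rz": 0,"tx": 0.003,"ty": 0,"tz": 0,"hand": 0},
    {"rx": 0,"ry": 0,"rz": 0,"tx": 0.003,"ty": 0,"tz": 0,"hand": 0},
    {"rx": 0,"ry": 0,"rz": 0,"tx": 0.003,"ty": 0,"tz": 0,"hand": 0},
    {"rx": 0,"ry": 0,"rz": 0,"tx": 0.003,"ty": 0,"tz": 0,"hand": 0}
  ]
}}

```text
time_s: 12.4
position: [0.4506, 0.0336, 0.0574]
tcp_rot: [0.0, 0.788, 0.616, 0.0]
wrist_force: [0.6, -2.2, -1.1]
gripper_width: 0.0
grasp_force: 0.9
```

{"method": "play_rows", "body": {
  "commands": [
    {"rx": 0,"ry": 0,"rz": 0,"tx": 0.003,"ty": 0,"tz": 0,"hand": 0},
    {"rx": 0,"ry": 0,"rz": 0,"tx": 0.003,"ty": 0,"tz": 0,"hand": 0},
    {"rx": 0,"ry": 0,"rz": 0,"tx": 0.003,"ty": 0,"tz": 0,"hand": 0},
    {"rx": 0,"ry": 0,"rz": 0,"tx": 0.003,"ty": 0,"tz": 0,"hand": 0},
    {"rx": 0,"ry": 0,"rz": 0,"tx": 0.003,"ty": 0,"tz": 0,"hand": 0},
    {"rx": 0,"ry": 0,"rz": 0,"tx": 0.003,"ty": 0,"tz": 0,"hand": 0},
    {"rx": 0,"ry": 0,"rz": 0,"tx": 0.003,"ty": 0,"tz": 0,"hand": 0}
  ]
}}

```text
time_s: 13.1
position: [0.4556, 0.054, 0.0574]
tcp_rot: [0.0, 0.788, 0.616, 0.0]
wrist_force: [0.4, -3.2, 0.1]
gripper_width: 0.0
grasp_force: 1.1
```

```bash
python3 - <<'E'
from h import *
s=robot.read_state();p=viewer.camera_params("wrist");im=viewer.snapshot("wrist")
b=viewer.snapshot("top")
x=rot(s).as_matrix()[:,0]
print(s["time_s"],s["position"],np.arctan2(x[1],x[0]),s["wrist_force"])
B=cv2.resize(b[180:240,160:260],None,fx=4,fy=4,interpolation=cv2.INTER_CUBIC)
cv2.imwrite("pics/c6.png",np.hstack([im[:240,200:500],cv2.resize(B,(400,240))]))
E
```

```text
13.1 [0.4556317  0.05399442 0.0573605 ] 1.326791052523179 [ 0.4432409  -3.21248036  0.05220845]
```

View pics/c6.png

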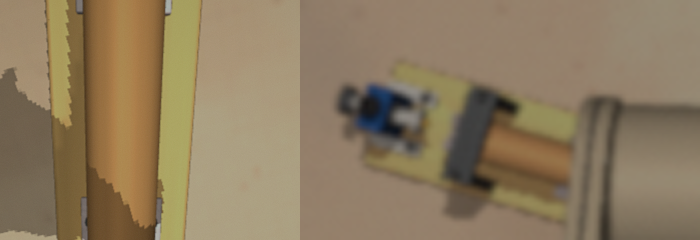

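The dowel is sliding straight, its leading end now under the bridge, with about 2–3 N of drag. Continuing more slowly.

{"method": "play_rows", "body": {
  "commands": [
    {"rx": 0,"ry": 0,"rz": 0,"tx": 0.002,"ty": 0,"tz": 0,"hand": 0},
    {"rx": 0,"ry": 0,"rz": 0,"tx": 0.002,"ty": 0,"tz": 0,"hand": 0},
    {"rx": 0,"ry": 0,"rz": 0,"tx": 0.002,"ty": 0,"tz": 0,"hand": 0},
    {"rx": 0,"ry": 0,"rz": 0,"tx": 0.002,"ty": 0,"tz": 0,"hand": 0},
    {"rx": 0,"ry": 0,"rz": 0,"tx": 0.002,"ty": 0,"tz": 0,"hand": 0},
    {"rx": 0,"ry": 0,"rz": 0,"tx": 0.002,"ty": 0,"tz": 0,"hand": 0},
    {"rx": 0,"ry": 0,"rz": 0,"tx": 0.002,"ty": 0,"tz": 0,"hand": 0},
    {"rx": 0,"ry": 0,"rz": 0,"tx": 0.002,"ty": 0,"tz": 0,"hand": 0}
  ]
}}

```text
time_s: 14.0
position: [0.4593, 0.0695, 0.0572]
tcp_rot: [-0.0, 0.788, 0.616, -0.0]
wrist_force: [-0.2, -1.1, -1.0]
gripper_width: 0.0001
grasp_force: 0.8
```

{"method": "play_rows", "body": {
  "commands": [
    {"rx": 0,"ry": 0,"rz": 0,"tx": 0.001,"ty": 0,"tz": 0,"hand": 0},
    {"rx": 0,"ry": 0,"rz": 0,"tx": 0.001,"ty": 0,"tz": 0,"hand": 0},
    {"rx": 0,"ry": 0,"rz": 0,"tx": 0.001,"ty": 0,"tz": 0,"hand": 0},
    {"rx": 0,"ry": 0,"rz": 0,"tx": 0.001,"ty": 0,"tz": 0,"hand": 0},
    {"rx": 0,"ry": 0,"rz": 0,"tx": 0.001,"ty": 0,"tz": 0,"hand": 0},
    {"rx": 0,"ry": 0,"rz": 0,"tx": 0.001,"ty": 0,"tz": 0,"hand": 0},
    {"rx": 0,"ry": 0,"rz": 0,"tx": 0.001,"ty": 0,"tz": 0,"hand": 0},
    {"rx": 0,"ry": 0,"rz": 0,"tx": 0.001,"ty": 0,"tz": 0,"hand": 0}
  ]
}}

```text
time_s: 14.8
position: [0.4613, 0.0772, 0.0573]
tcp_rot: [-0.0, 0.788, 0.616, -0.0]
wrist_force: [-0.4, -1.8, -0.8]
gripper_width: 0.0001
grasp_force: 0.6
```

{"method": "play_rows", "body": {
  "commands": [
    {"rx": 0,"ry": 0,"rz": 0,"tx": 0.001,"ty": 0,"tz": 0,"hand": 0},
    {"rx": 0,"ry": 0,"rz": 0,"tx": 0.001,"ty": 0,"tz": 0,"hand": 0},
    {"rx": 0,"ry": 0,"rz": 0,"tx": 0.001,"ty": 0,"tz": 0,"hand": 0}
  ]
}}

```text
time_s: 15.1
position: [0.4621, 0.0801, 0.0573]
tcp_rot: [0.0, 0.788, 0.616, 0.0]
wrist_force: [0.6, -2.5, -0.2]
gripper_width: 0.0002
grasp_force: 0.6
```

{"method": "play_rows", "body": {
  "commands": [
    {"rx": 0,"ry": 0,"rz": 0,"tx": 0.0008,"ty": 0,"tz": 0,"hand": 0},
    {"rx": 0,"ry": 0,"rz": 0,"tx": 0.0008,"ty": 0,"tz": 0,"hand": 0}
  ]
}}

```text
time_s: 15.3
position: [0.4624, 0.0816, 0.0573]
tcp_rot: [0.0, 0.788, 0.616, -0.0]
wrist_force: [-0.2, -1.9, -0.4]
gripper_width: -0.0004
grasp_force: 0.7
```

{"method": "play_rows", "body": {
  "commands": [
    {"rx": 0,"ry": 0,"rz": 0,"tx": 0.0008,"ty": 0,"tz": 0,"hand": 0},
    {"rx": 0,"ry": 0,"rz": 0,"tx": 0.0008,"ty": 0,"tz": 0,"hand": 0}
  ]
}}

```text
time_s: 15.5
position: [0.4628, 0.0831, 0.0573]
tcp_rot: [0.0, 0.788, 0.616, 0.0]
wrist_force: [-0.2, -1.7, -0.4]
gripper_width: -0.0
grasp_force: 0.7
```

{"method": "play_rows", "body": {
  "commands": [
    {"rx": 0,"ry": 0,"rz": 0,"tx": 0.0008,"ty": 0,"tz": 0,"hand": 0},
    {"rx": 0,"ry": 0,"rz": 0,"tx": 0.0008,"ty": 0,"tz": 0,"hand": 0}
  ]
}}

```text
time_s: 15.7
position: [0.4632, 0.0847, 0.0573]
tcp_rot: [0.0, 0.788, 0.616, -0.0]
wrist_force: [0.3, -0.7, -0.2]
gripper_width: -0.0001
grasp_force: 0.7
```

{"method": "play_rows", "body": {
  "commands": [
    {"rx": 0,"ry": 0,"rz": 0,"tx": 0.0008,"ty": 0,"tz": 0,"hand": 0},
    {"rx": 0,"ry": 0,"rz": 0,"tx": 0.0008,"ty": 0,"tz": 0,"hand": 0}
  ]
}}

```text
time_s: 15.9
position: [0.4636, 0.0863, 0.0573]
tcp_rot: [0.0, 0.788, 0.616, 0.0]
wrist_force: [0.9, -1.4, -0.0]
gripper_width: 0.0006
grasp_force: 0.7
```

{"method": "play_rows", "body": {
  "commands": [
    {"rx": 0,"ry": 0,"rz": 0,"tx": 0.0008,"ty": 0,"tz": 0,"hand": 0},
    {"rx": 0,"ry": 0,"rz": 0,"tx": 0.0008,"ty": 0,"tz": 0,"hand": 0}
  ]
}}

```text
time_s: 16.1
position: [0.464, 0.0878, 0.0573]
tcp_rot: [0.0, 0.788, 0.616, 0.0]
wrist_force: [0.4, -2.4, 0.6]
gripper_width: -0.0001
grasp_force: 0.8
```

{"method": "play_rows", "body": {
  "commands": [
    {"rx": 0,"ry": 0,"rz": 0,"tx": 0.0008,"ty": 0,"tz": 0,"hand": 0},
    {"rx": 0,"ry": 0,"rz": 0,"tx": 0.0008,"ty": 0,"tz": 0,"hand": 0}
  ]
}}

```text
time_s: 16.3
position: [0.4644, 0.0893, 0.0573]
tcp_rot: [0.0, 0.788, 0.616, 0.0]
wrist_force: [-0.2, -2.3, -0.2]
gripper_width: 0.0001
grasp_force: 0.9
```

{"method": "play_rows", "body": {
  "commands": [
    {"rx": 0,"ry": 0,"rz": 0,"tx": 0.0008,"ty": 0,"tz": 0,"hand": 0},
    {"rx": 0,"ry": 0,"rz": 0,"tx": 0.0008,"ty": 0,"tz": 0,"hand": 0}
  ]
}}

```text
time_s: 16.5
position: [0.4648, 0.0909, 0.0573]
tcp_rot: [0.0, 0.788, 0.616, 0.0]
wrist_force: [-0.1, -1.8, -0.2]
gripper_width: -0.0001
grasp_force: 0.9
```

{"method": "play_rows", "body": {
  "commands": [
    {"rx": 0,"ry": 0,"rz": 0,"tx": 0.0008,"ty": 0,"tz": 0,"hand": 0},
    {"rx": 0,"ry": 0,"rz": 0,"tx": 0.0008,"ty": 0,"tz": 0,"hand": 0}
  ]
}}

```text
time_s: 16.7
position: [0.4652, 0.0924, 0.0573]
tcp_rot: [0.0, 0.788, 0.616, 0.0]
wrist_force: [0.1, -1.6, 1.1]
gripper_width: 0.0002
grasp_force: 1.0
```

{"method": "play_rows", "body": {
  "commands": [
    {"rx": 0,"ry": 0,"rz": 0,"tx": 0.0008,"ty": 0,"tz": 0,"hand": 0},
    {"rx": 0,"ry": 0,"rz": 0,"tx": 0.0008,"ty": 0,"tz": 0,"hand": 0}
  ]
}}

```text
time_s: 16.9
position: [0.4656, 0.094, 0.0573]
tcp_rot: [0.0, 0.788, 0.616, 0.0]
wrist_force: [0.3, -2.7, 0.1]
gripper_width: -0.0004
grasp_force: 1.1
```

{"method": "play_rows", "body": {
  "commands": [
    {"rx": 0,"ry": 0,"rz": 0,"tx": 0.0008,"ty": 0,"tz": 0,"hand": 0},
    {"rx": 0,"ry": 0,"rz": 0,"tx": 0.0008,"ty": 0,"tz": 0,"hand": 0}
  ]
}}

```text
time_s: 17.1
position: [0.4659, 0.0951, 0.0573]
tcp_rot: [0.0, 0.788, 0.616, -0.0]
wrist_force: [-1.4, -8.0, 2.3]
gripper_width: -0.0001
grasp_force: 4.1
```

Contact: 8 N in total, roughly 6 N of it on the button after drag. Holding.

{"method": "play_rows", "body": {
  "commands": [
    {"rx": 0,"ry": 0,"rz": 0,"tx": 0,"ty": 0,"tz": 0,"hand": 0},
    {"rx": 0,"ry": 0,"rz": 0,"tx": 0,"ty": 0,"tz": 0,"hand": 0},
    {"rx": 0,"ry": 0,"rz": 0,"tx": 0,"ty": 0,"tz": 0,"hand": 0},
    {"rx": 0,"ry": 0,"rz": 0,"tx": 0,"ty": 0,"tz": 0,"hand": 0}
  ]
}}

```text
time_s: 17.5
position: [0.4659, 0.095, 0.0573]
tcp_rot: [0.0, 0.788, 0.616, -0.0]
wrist_force: [-0.9, -5.5, 1.6]
gripper_width: 0.0004
grasp_force: 2.5
```

{"method": "play_rows", "body": {
  "commands": [
    {"rx": 0,"ry": 0,"rz": 0,"tx": 0,"ty": 0,"tz": 0,"hand": 0},
    {"rx": 0,"ry": 0,"rz": 0,"tx": 0,"ty": 0,"tz": 0,"hand": 0},
    {"rx": 0,"ry": 0,"rz": 0,"tx": 0,"ty": 0,"tz": 0,"hand": 0},
    {"rx": 0,"ry": 0,"rz": 0,"tx": 0,"ty": 0,"tz": 0,"hand": 0}
  ]
}}

```text
time_s: 17.9
position: [0.4658, 0.095, 0.0573]
tcp_rot: [0.0, 0.788, 0.616, -0.0]
wrist_force: [-0.8, -5.1, 1.1]
gripper_width: 0.0002
grasp_force: 2.5
```

{"method": "play_rows", "body": {
  "commands": [
    {"rx": 0,"ry": 0,"rz": 0,"tx": -0.002,"ty": 0,"tz": 0,"hand": 0},
    {"rx": 0,"ry": 0,"rz": 0,"tx": -0.008,"ty": 0,"tz": 0,"hand": 0},
    {"rx": 0,"ry": 0,"rz": 0,"tx": -0.02,"ty": 0,"tz": 0,"hand": 0},
    {"rx": 0,"ry": 0,"rz": 0,"tx": -0.04,"ty": 0,"tz": -0.02,"hand": 0},
    {"rx": 0,"ry": 0,"rz": 0,"tx": -0.04,"ty": 0,"tz": -0.03,"hand": 0},
    {"rx": 0,"ry": 0,"rz": 0,"tx": -0.04,"ty": 0,"tz": -0.03,"hand": 0},
    {"rx": 0,"ry": 0,"rz": 0,"tx": -0.04,"ty": 0,"tz": -0.03,"hand": 0},
    {"rx": 0,"ry": 0,"rz": 0,"tx": -0.04,"ty": 0,"tz": -0.02,"hand": 0}
  ]
}}

```text
time_s: 18.7
position: [0.4102, -0.1294, 0.1898]
tcp_rot: [0.001, 0.788, 0.616, 0.001]
wrist_force: [2.4, 0.3, 0.2]
gripper_width: 0.0002
grasp_force: 0.0
```

{"method": "play_rows", "body": {
  "commands": [
    {"rx": 0,"ry": 0,"rz": 0,"tx": -0.04,"ty": 0,"tz": 0,"hand": 0},
    {"rx": 0,"ry": 0,"rz": 0,"tx": 0,"ty": 0,"tz": 0,"hand": 0},
    {"rx": 0,"ry": 0,"rz": 0,"tx": 0,"ty": 0,"tz": 0,"hand": 0}
  ]
}}

```text
time_s: 19.0
position: [0.4001, -0.1671, 0.1871]
tcp_rot: [-0.0, 0.789, 0.615, 0.0]
wrist_force: [-0.2, -0.1, -0.3]
gripper_width: -0.0002
grasp_force: 0.0
```

```bash
python3 - <<'E'
from h import *
a=viewer.snapshot("scene");b=viewer.snapshot("top")
A=cv2.resize(a[130:230,200:300],None,fx=4,fy=4,interpolation=cv2.INTER_CUBIC)
B=cv2.resize(b[185:265,165:265],(400,320),interpolation=cv2.INTER_CUBIC);B=np.vstack([B,np.zeros((80,400,3),np.uint8)])
cv2.imwrite("pics/c7.png",np.hstack([A,B]))
u=np.array([np.cos(1.324),np.sin(1.324)])
for n,x0,y0,f in(("scene",200,130,4),("top",165,185,4)):
    for t in(.11,.1165,.13):
        q=np.array([.4897,.1865])+u*t;print(n,t,(proj(n,[*q,.0626])-[x0,y0])*f+[400*(n=="top"),0])
E
```

```text
scene 0.11 [155.60541062 139.07246488]
scene 0.1165 [152.59090179 135.71848109]
scene 0.13 [146.38821992 128.81729237]
top 0.11 [507.462767   106.13251417]
top 0.1165 [499.12445189 103.76846772]
top 0.13 [481.80983595  98.85949563]
```

View pics/c7.png

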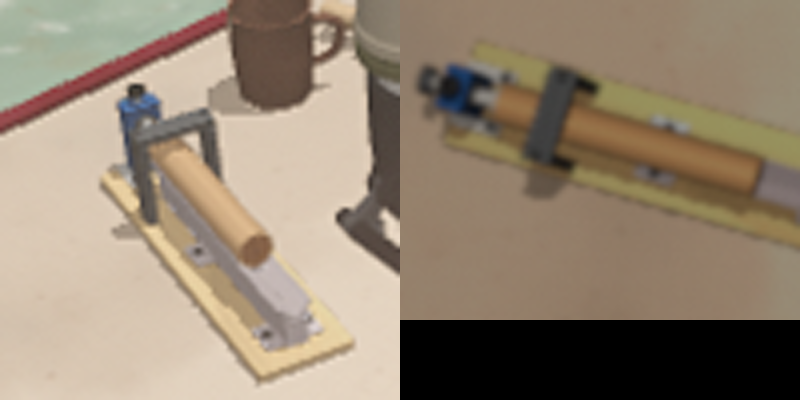

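The dowel lies in the groove under the bridge. Its leading end, at about (497,103) in the top crop, is against the grey button. The mug is untouched and the arm is clear.

```bash
python3 -c "
from plant import order
print(order.job_done())"
```

```text
the job is handed in; nothing more can be done
None
```

The dowel lies in the V-groove under the bridge with its end against the stop button. I held it there at an estimated 4 N after a brief peak of about 6 N, backed the arm off clear, and handed the job in at about 19 s; no verdict came back, and I had no feeler reading to check.

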